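Push a box of used cover glasses through the glass-waste flap

ROBOT

A 6-joint arm with a two-finger parallel gripper is mounted at the origin on the work surface. World frame = base frame: x ahead of the robot, y to its left, z up, the work surface at z = 0. Lengths are in m, angles in rad, forces in N, time in s.
With the tool pointing down it reaches from about 0.375 to 0.9 m from the base axis. Payload 3.1 kg.
Tool frame: the origin (TCP) lies midway between the tips of the shut fingers; the grasp point (between the pads) lies pinch_z behind it (pinch_z is the distance from the TCP to the grasp point, in m); y points along the fingers, z is the direction in which the jaws open and shut, and the axes are right-handed (so a half turn about y gives the same grasp; the last joint's range is limited). The gripper opens to 87 mm and grips with 3 to 60 N. Pads are 19 mm wide; open, the fingers measure 117 mm over their backs; the gripper's body (75 mm by 190 mm) begins 51 mm behind the grasp point.
Start: joints at [1.034, 0.527, 1.433, -0, 1.181, -0.178], TCP at [0.219, 0.585, 0.223] pointing down, gripper open.
Joint ranges: [-3.08, 3.08], [-0.75, 2.2], [0.22, 2.44], [-1.43, 4.57], [0, 2.65], [-2.85, 2.85]. Speed limits (rad/s): [2.79, 2.79, 3.14, 3.14, 3.14, 3.14].

INTERFACE

Orientations are given as a unit quaternion [x, y, z, w].
In Python, from rig import get_obs, camera, hand_in, pinch_z gives the robot as it stands. The module is installed in compiled form; this text tells all that it offers.
- The arm moves only by the tool arm_command, never from a script. Its argument "plan" is a list of rows, each a list of 2 entries, a list of its own where there are three numbers: the shift along the world's x, y, z in units of 25 mm (1.0 is 25 mm), then the turn about the world's z in units of 5 degrees (1.0 is 5 degrees). A call has 1 to 5 rows; each row is the pose to reach, as a shift and turn from the pose commanded when the call began; what a row does not reach only later rows make up. A row lasts 1/10 s, in which the tool goes at most 50 mm and 8.59 degrees, less where a joint would pass 70% of its speed; a pose out of reach is approached as far as the arm can. A call with a gripper value outside its range is refused whole. "fingers" is the opening, from -1 (shut) to 1 (fully open), set as the call begins (left out, the last holds). The fingers move at their own pace and stop on an object; "force" is the grip in N (left out, the last holds). Time passes only in rows, so rows that repeat a pose let the fingers close. It gives the time, the measured TCP pose, the force and the opening at its end, in the units of the state.
- get_obs(): the state, without advancing time (a new reading comes with each control period).
- camera(name): name is "side" or "top" or "wrist"; returns a dict with "pixels" (384x512x3 uint8, red, green, blue), "camera_matrix" (3x3 intrinsics, pixels), "R" (3x3) and "t" (3): a world point X has camera coordinates R X + t. Camera axes: x right, y down, z forward; pixel columns grow to the right and rows downward; lengths in m; the calibration is good to about 2 mm. A picture is of the moment at which its call begins. There is no depth.
- hand_in(): hands the job in, once; it reports no verdict.
The state is a dict: "time": time; "q": joint angles; "joint_velocities": joint speeds; "joint_torque": joint torques, N m; "position": TCP position; "tool_rot": TCP orientation; "ft_force": force on the tool from outside, world axes, zero at the start; "moment": the same for the moment, N m; "grip_width": finger opening in m.
Only numpy, scipy, OpenCV 4.12 (cv2) and the standard library are available. Lean on these libraries where they do the work, as an engineer would, in place of code of your own. Each camera call takes 0.05 s, during which the arm holds its last target.

TASK

Throw away the blue box of used cover glasses that lies on the ledge of the glass-waste bin: push the bin's orange self-closing flap open with one finger and, while that finger keeps it open, push the blue box along the ledge with the other finger until it drops into the bin, then withdraw so that the flap closes by itself. Do not let the box press against the flap, do not lift the box, and leave everything else on the bench, and the vial on the ledge, where it is.

Things in the scene. Friction and masses are not known exactly. Their poses are not given: they have to be found in the camera images.
- bin: white glass-waste bin fixed to the bench, 332 (x) by 124 (y) by 102 mm high, open on top: fingers can reach in from above and move along. Origin on the bench under the middle of the flap's opening; +x points from the ledge through the flap into the pit, z up. Side walls: inner faces at y = -56 and +56 mm, tops 30 mm above the ledge. Grey ledge: x = -170 to 0 mm, top 72 mm above the bench, near end open
- mouth (a point): middle of the flap's opening, on the end edge of the ledge, at the ledge's top: 72 mm above the bin's origin, same axes. All that follows is in the bin's axes
- channel (a point): point on the ledge top at x = -80, y = -27 mm: middle of the 58 mm wide channel in which the blue box lies, between the wall at y = -56 and a yellow rib 4 wide, 5 mm high at y = +2 to +6 mm (x = -167 to -7 mm). The lane at y = +6 to +56 mm is for the finger that opens the flap
- pit (a point): middle of the pit's floor, 10 mm above the bench, at x = +78 mm, y = 0; the pit reaches from x = 0 (end of the ledge) to the end wall at x = 156 mm (wall top 102 mm above the bench). A thing pushed over the ledge's end drops 62 mm and lies wholly below the flap
- hinge (a point): the flap's upright hinge axis, at the height of the ledge top: x = +4, y = +52 mm
- flap (a joint): orange side-hinged plate 105 wide, 4 thick, 3 to 33 mm above the ledge, across the bin just past the ledge's end, from the hinge to y = -53, near face at x = +2 mm. 0 = shut, grows (rad, stop at 1.5) as it swings to +x; a light spring (0.021 N m shut, 0.066 at 1.5) shuts it within about 1 s when let go. Pushed near the hinge (1 to 4 N) it opens wide in a short travel
- flap_edge (a point): middle of the flap's free upright edge, 105 mm from the hinge
- used_box_center (a point): centre of the blue box of used cover glasses with white lid seam: 40 long (x, along the push), 44 wide (y), 22 mm high, 40 to 85 g, loose, flat on the ledge in the channel; its centre is 11 mm above the ledge and 60 to 100 mm before the ledge's end at the start
- fresh_box_center (a point): centre of a green box of the same size, standing on the bench by the bin; leave alone
- vial: amber vial with red cap, 20 mm across, 36 mm high, origin under its base; stands on the ledge near its outer end, on the flap-finger's side of the rib; leave alone
- petri: covered glass dish, 86 mm across, 15 mm high, origin under its base; on the bench beside the bin; leave alone
- beaker: glass beaker, 68 mm across, 90 mm high, origin under its base; leave alone
- wash_bottle: white plastic bottle with red cap, 60 mm across, 150 mm high, origin under its base; leave alone
- marker: black marker pen, 130 mm long (its x), 15 mm thick, lying, origin under its middle; leave alone
- tube_rack: wire rack 200 by 70 mm with four tubes, 114 mm high, origin under its middle; leave alone
There are look-alikes about, which are no part of the job. What is meant by the part that bears used_box_center is not yellow, and is the smaller of those in its own colour.

How it is judged:
By the outcome, as a careful person would: the job done as asked, in the order asked, and still so for the second after the job is handed in, with the robot touching nothing.
It also fails if it takes over 37 s, if anything falls off the work surface, if the arm or the gripper's body presses on something with over 40 N, if the wrist force passes 120 N, or if a joint passes its speed limit or range.

## Working session

There is one attempt and no reset: what is moved stays moved. The work goes in short steps, Python scripts to look and compute and a tool call to move; the robot and the scene stay as the last step left them, time stands still between calls to the robot, and variables do not carry over. Pictures are saved under pics/ and viewed, and the job is handed in when it is done.

Besides the shell and the picture viewer there is one more tool, called by a JSON object that holds its "op" and its "data". arm_command: Moves the arm, as the interface text tells. Its arguments: {"type":"object","properties":{"plan":{"type":"array"},"fingers":{"type":"number"},"force":{"type":"number"}},"required":["plan"]}

```bash
mkdir -p pics
cat > h.py <<'E'
import numpy as np,cv2,pickle
from rig import get_obs,camera,hand_in,pinch_z
def snap(n,tag):
    c=camera(n); cv2.imwrite(f'pics/{tag}.png',c['pixels'][:,:,::-1]); pickle.dump(c,open(f'{tag}.pkl','wb')); return c
def ray(c,u,v,z):
    K,R,t=c['camera_matrix'],c['R'],c['t']
    d=R.T@np.linalg.solve(K,[u,v,1]); o=-R.T@t
    return o+d*(z-o[2])/d[2]
def proj(c,X):
    p=c['camera_matrix']@(c['R']@np.array(X,float)+c['t']); return p[:2]/p[2]
E
python3 - <<'E'
from h import *
o=get_obs(); print(o['time'],o['position'],o['tool_rot'],o['grip_width'],pinch_z,o['q'])
for n in ['side','top','wrist']:
    c=snap(n,n+'0'); print(n,-c['R'].T@c['t'],c['R'][2])
E
```

```text
0.0 [0.21906554 0.58454974 0.22154868] [ 0.69649834 -0.12644698  0.1259     -0.69501828] 0.08683026950836216 0.0187 [ 1.03347695e+00  5.28493820e-01  1.43392112e+00 -9.46224715e-06
  1.18140918e+00 -1.78521601e-01]
side [0.25283805 1.10127206 0.98153644] [ 0.15878395 -0.7750845  -0.61158129]
top [ 0.21845171 -0.01151862  1.51191543] [ 0.18503783  0.00205067 -0.98272926]
wrist [0.15831741 0.60864313 0.38255405] [ 0.22566457 -0.0865568  -0.97035222]
```

View pics/top0.png

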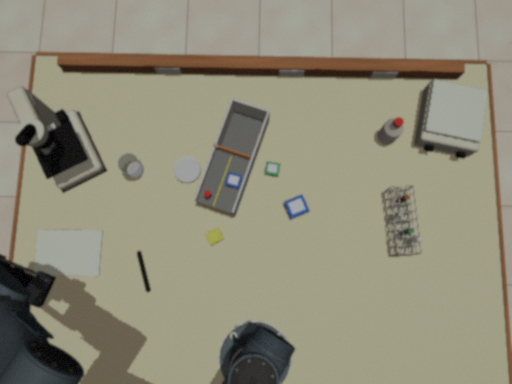

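View pics/side0.png

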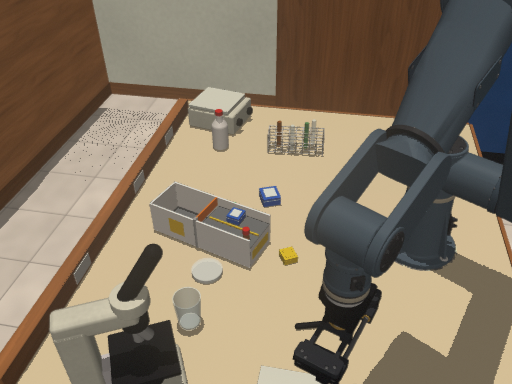

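View pics/wrist0.png

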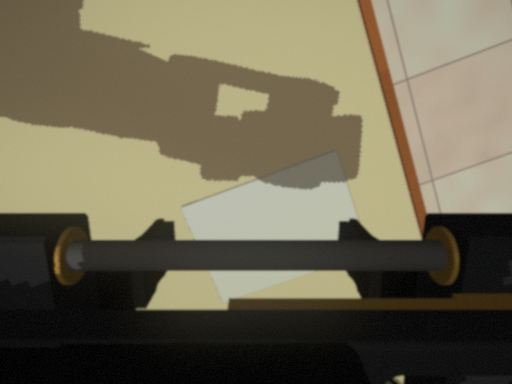

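Run:
```python
from h import *
c=pickle.load(open('top0.pkl','rb'))
im=c['pixels'][90:225,180:320,::-1]
cv2.imwrite('pics/topz.png',cv2.resize(im,None,fx=4.4,fy=4.4,interpolation=cv2.INTER_CUBIC))
s=pickle.load(open('side0.pkl','rb'))
im=s['pixels'][175:275,140:290,::-1]
cv2.imwrite('pics/sidez.png',cv2.resize(im,None,fx=5,fy=5,interpolation=cv2.INTER_CUBIC))
for nm,c in(('top',c),('side',s)):
    hsv=cv2.cvtColor(c['pixels'],cv2.COLOR_RGB2HSV)
    for col,lo,hi in(('blue',(108,110,60),(130,255,255)),('orange',(5,130,80),(14,255,255)),('yellow',(22,140,100),(30,255,255)),('red',(0,160,90),(4,255,255)),('green',(45,90,50),(85,255,255))):
        m=cv2.inRange(hsv,lo,hi); n,_,st,ce=cv2.connectedComponentsWithStats(m)
        for i in range(1,n):
            if st[i,4]>12 and st[i,4]<3000: print(nm,col,st[i],ce[i].round(1))
```

```text
top blue [225 175  17  13  48] [234.2 182.9]
top blue [285 196  23  22 110] [295.3 207.5]
top orange [488  65   2  13  14] [488.7  70.9]
top orange [30 75  2 14 15] [30.5 81.5]
top orange [490  96   3  13  15] [490.9 102.1]
top orange [491 112   4  32  35] [492.7 127.7]
top orange [ 19 146   5  35  42] [ 21.4 163. ]
top orange [218 146  31  12  72] [232.5 151.7]
top orange [494 152   2  13  14] [494.9 157.6]
top orange [496 181   3  16  19] [497.1 188.6]
top orange [ 16 189   3  16  18] [ 17.3 196.9]
top orange [498 198   2  15  18] [498.4 205.4]
top orange [ 10 206   7  55  75] [ 13.1 235.1]
top orange [499 214  13 170 264] [505.9 308. ]
top red [394 119   8   7  46] [397.8 121.8]
top red [205 191   5   7  27] [207.  194.2]
top green [266 171  11   4  16] [270.1 173.2]
side blue [ 468   43   44  110 2058] [494.8 112.5]
side blue [260 186  20  14  90] [269.2 194.1]
side blue [264 203   7   3  13] [266.2 203.8]
side blue [227 207  18  13  71] [235.1 214. ]
side blue [227 219  12   6  33] [232.6 221.2]
side orange [271  94  10   6  17] [275.8  96.3]
side orange [278 121   3  10  28] [278.9 125.2]
side orange [470 125  12  32  99] [475.4 140.6]
side orange [196 197  21  24 187] [207.1 209.3]
side orange [497 217  15  48 162] [505.  238.7]
side yellow [210 217  32  12  47] [225.3 222.4]
side yellow [172 224  10   8  23] [175.7 227.2]
side yellow [250 231   9   4  13] [253.8 232.8]
side yellow [259 233   9  14  31] [262.9 240.1]
side yellow [279 247  19  18 248] [287.9 255.4]
side red [215 109   7   6  31] [218.1 111.5]
side red [243 227   6   8  40] [245.4 230.4]
```

View pics/topz.png

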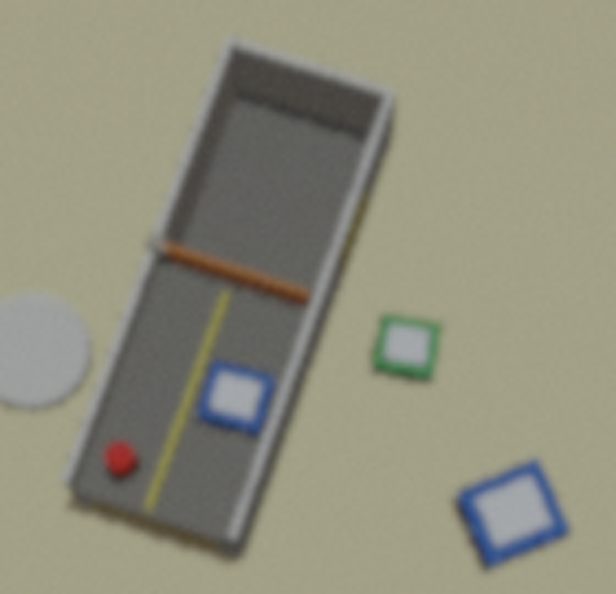

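View pics/sidez.png

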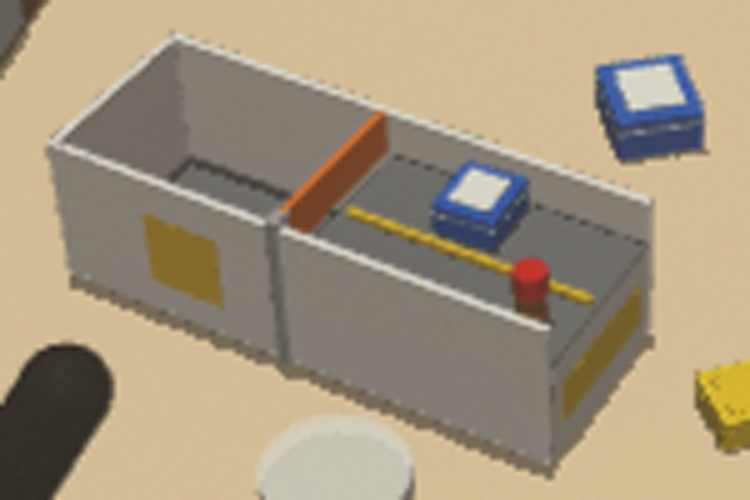

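```bash
cat > fit.py <<'E'
from h import *
t=pickle.load(open('top0.pkl','rb')); s=pickle.load(open('side0.pkl','rb'))
M=np.array([[.162,.062],[.162,-.062],[-.170,-.062],[-.170,.062]])
T=[(232,42),(390,92),(238,550),(73,487)]; S=[(50,147),(176,37),(652,203),(550,328)]
T=[((a+.5)/4.4-.5+180,(b+.5)/4.4-.5+90) for a,b in T]; S=[((a+.5)/5-.5+140,(b+.5)/5-.5+175) for a,b in S]
def kab(M,P):
    M,P=np.array(M),np.array(P);m,p=M.mean(0),P.mean(0);a,b=M-m,P-p
    th=np.arctan2((a[:,0]*b[:,1]-a[:,1]*b[:,0]).sum(),(a*b).sum())
    R=np.array([[np.cos(th),-np.sin(th)],[np.sin(th),np.cos(th)]]);o=p-R@m
    return th,o,R,P-(M@R.T+o)
PT=[ray(t,*p,.102)[:2] for p in T]; PS=[ray(s,*p,.102)[:2] for p in S]
if __name__=='__main__':
  for P,m in((PT,M),(PS,M),(PT+PS,np.vstack([M,M]))):
    th,o,R,r=kab(m,P); print(np.degrees(th).round(2),o.round(4)); print((r*1000).round(1).tolist())
  # box top centre (z=.094), white label
  def tb(P): return (R.T@(np.array(P)[:2]-o)*1000).round(1)
  tp=lambda a,b:((a+.5)/4.4-.5+180,(b+.5)/4.4-.5+90)
  sp=lambda a,b:((a+.5)/5-.5+140,(b+.5)/5-.5+175)
  print('box top', [tb(ray(t,*tp(a,b),.094)) for a,b in((218,362),(275,371),(255,433),(197,418))], 'lbl',tb(ray(t,*tp(236,397),.094)))
  print('box side', tb(ray(s,*sp(481,187),.094)),[tb(ray(s,*sp(a,b),.094)) for a,b in((477,161),(530,180),(490,229),(433,205))])
  print('vial',tb(ray(t,*tp(120,459),.108)),tb(ray(s,*sp(530,270),.108)))
  print('flap', [tb(ray(t,*tp(a,b),.105)) for a,b in((165,247),(308,295))],[tb(ray(s,*sp(a,b),.105)) for a,b in((285,212),(383,114))])
  print('rib',[tb(ray(t,*tp(a,b),.077)) for a,b in((224,295),(150,507))])
E
python3 fit.py
```

```text
-17.05 [0.594  0.0742]
[[-1.4, -3.7], [0.8, 5.1], [-1.6, 3.1], [2.2, -4.6]]
-17.44 [0.5969 0.0809]
[[-2.0, -0.6], [-2.0, 2.2], [2.9, 3.4], [1.2, -5.0]]
-17.24 [0.5954 0.0775]
[[-2.9, -6.4], [-0.3, 2.2], [-3.0, -0.8], [0.3, -8.4], [-0.5, 2.2], [-0.9, 5.1], [4.3, 7.4], [3.0, -1.2]]
box top [array([-54.8,  -8.6]), array([-48.6, -47.1]), array([-93.2, -48.1]), array([-95.7,  -7.7])] lbl [-73.8 -28. ]
box side [-71.7 -29.3] [array([-57.9, -48.4]), array([-93.2, -47.7]), array([-94.4,  -0.1]), array([-55.7,  -3. ])]
vial [-140.4   29.8] [-138.6   32.7]
flap [array([ 7.3, 50. ]), array([  6. , -52.6])] [array([ 6.7, 51.5]), array([  5.3, -48.7])]
rib [array([-5.5,  5.1]), array([-160.8,    4.6])]
```

Run:
```python
from h import *
from fit import *
from scipy.spatial.transform import Rotation as Ro
o=get_obs(); A=Ro.from_quat(o['tool_rot']).as_matrix(); print(A.round(3), o['time'])
w=pickle.load(open('wrist0.pkl','rb')); print('cam off',-w['R'].T@w['t']-o['position'], w['R'].round(2), w['camera_matrix'].round(1))
jd=np.degrees(np.arctan2(A[1,2],A[0,2])); print('jaw deg',jd)
for a in (.15,.2): print(proj(w,o['position']+A[:,2]*a), proj(w,o['position']))
print(proj(w,o['position']+A[:,2]*.05),proj(w,o['position']-A[:,2]*.05))
```

```text
[[ 0.936 -0.001  0.351]
 [-0.351 -0.001  0.936]
 [-0.    -1.    -0.002]] 0.15
cam off [-0.0608433   0.023942    0.16078128] [[ 0.35  0.94 -0.  ]
 [ 0.91 -0.34  0.24]
 [ 0.23 -0.09 -0.97]] [[323.9   0.  256.2]
 [  0.  323.9 192.4]
 [  0.    0.    1. ]]
jaw deg 69.43842982357873
[537.58366334 238.7851008 ] [254.74099398 238.70713087]
[631.87945018 238.81109489] [254.74099398 238.70713087]
[349.01443613 238.73311879] [160.47499831 238.681145  ]
```

{"op": "arm_command", "data": {"plan": [[[0.86,-1.53,0.3],-0.8],[[1.7,-3.06,0.6],-1.6],[[2.55,-4.6,0.9],-2.4],[[3.4,-6.1,1.2],-3.2],[[4.3,-7.7,1.5],-4.0]]}}

```text
time: 0.65
position: [0.3272, 0.3912, 0.2601]
tool_rot: [0.663, -0.246, 0.246, -0.663]
ft_force: [0.2, -0.2, 1.1]
grip_width: 0.0872
```

{"op": "arm_command", "data": {"plan": [[[0.86,-1.53,0.3],-0.8],[[1.7,-3.06,0.6],-1.6],[[2.55,-4.6,0.9],-2.4],[[3.4,-6.1,1.2],-3.2],[[4.3,-7.7,1.5],-4.0]]}}

```text
time: 1.15
position: [0.4347, 0.1987, 0.2978]
tool_rot: [-0.61, 0.357, -0.357, 0.61]
ft_force: [0.9, 0.5, -0.7]
grip_width: 0.0869
```

{"op": "arm_command", "data": {"plan": [[[0.86,-1.53,0.03],-0.6],[[1.7,-3.06,0.06],-1.2],[[2.55,-4.6,0.1],-1.8],[[3.4,-6.1,0.12],-2.4],[[4.2,-7.6,0.14],-2.9]]}}

```text
time: 1.65
position: [0.54, 0.0085, 0.3009]
tool_rot: [-0.56, 0.432, -0.431, 0.56]
ft_force: [0.3, 0.8, -0.1]
grip_width: 0.0873
```

{"op": "arm_command", "data": {"plan": [[[0,0,0],0],[[0,0,0],0],[[0,0,0],0]]}}

```text
time: 1.95
position: [0.5385, 0.011, 0.3006]
tool_rot: [0.561, -0.431, 0.43, -0.561]
ft_force: [0.2, 1.0, 0.3]
grip_width: 0.0872
```

Run:
```python
from h import *
c=snap('wrist','w1');snap('top','t1')
o=get_obs(); print(o['time'],o['position'],o['tool_rot'],o['grip_width'],o['q'],o['ft_force'])
```

```text
2.05 [0.53855769 0.01149755 0.30097633] [ 0.56122119 -0.43053362  0.42992106 -0.56110557] 0.08704818866552116 [-1.86342149e-01  3.23927356e-01  1.54810984e+00  2.56114360e-04
  1.27040243e+00 -4.49044252e-01] [-0.08643738 -0.15103408  0.30299668]
```

View pics/w1.png

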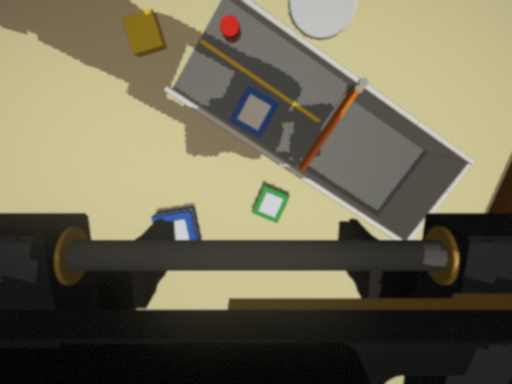

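Run:
```python
from h import *
im=cv2.imread('pics/w1.png')[0:250,150:480]
cv2.imwrite('pics/w1z.png',cv2.resize(im,None,fx=2.4,fy=2.4,interpolation=cv2.INTER_CUBIC))
```

```text
(no output)
```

View pics/w1z.png

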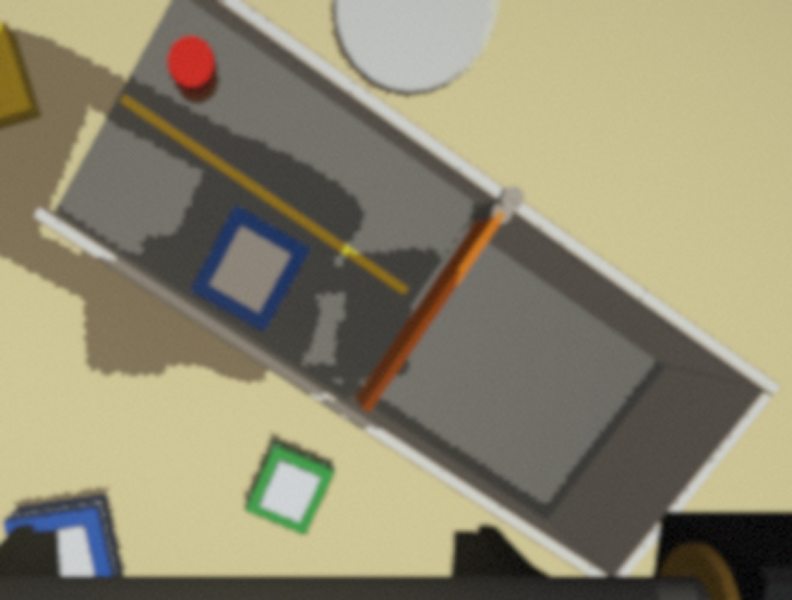

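```bash
cat > fit2.py <<'E'
from h import *
from fit import kab
w=pickle.load(open('w1.pkl','rb'))
zp=lambda a,b:((a+.5)/2.4-.5+150,(b+.5)/2.4-.5)
L=[((-.167,.004),(122,99),.077),((-.007,.004),(407,291),.077),((-.170,-.062),(36,212),.102),((.162,.062),(778,387),.102),((.162,-.062),(612,578),.102),((.004,-.053),(366,408),.105)]
P=[ray(w,*zp(*p),z)[:2] for _,p,z in L]
th,o,R,r=kab([m for m,_,_ in L],P)
B=lambda p:(R.T@(np.array(p)[:2]-o)*1000)
W=lambda x,y:(R@np.array([x,y])/1000+o)
if __name__=='__main__':
    print(np.degrees(th),o,(r*1000).round(1).tolist())
    bc=[B(ray(w,*zp(*p),.094)).round(1) for p in((238,207),(308,250),(265,330),(195,287))]; print(bc,np.mean(bc,0))
    print('vial',B(ray(w,*zp(190,62),.108)),'hinge',B(ray(w,*zp(510,200),.105)))
    ob=get_obs(); print(ob['position'],B(ob['position']))
    tx,ty=B([0.5385+0,0]) 
    for F in((-30,29),):pass
E
python3 fit2.py
```

```text
-17.745045980026998 [0.5995582  0.07987951] [[1.8, -2.4], [1.1, -1.6], [3.2, 1.1], [-2.3, -2.9], [-4.4, 6.1], [0.5, -0.2]]
[array([-93.8,  -9.6]), array([-57. ,  -8.1]), array([-53.9, -49. ]), array([-91.7, -50. ])] [-74.1   -29.175]
vial [-140.58523126   27.35358772] hinge [ 5.00982869 56.43704242]
[0.53855769 0.01149755 0.30097633] [-37.25665464 -83.72034578]
```

```bash
sed -i 's/,((.162,-.062),(612,578),.102)//' fit2.py; python3 fit2.py
python3 - <<'E'
from fit2 import *
# check projection of finger tips & fit in all views
from fit import t,s
for x,y,z in((-167,4,.077),(-7,4,.077),(4,-53,.105),(162,-62,.102),(-170,-62,.102),(4,52,.105)):
    X=[*W(x,y),z]; print((x,y),'top',((proj(t,X)-[180,90])*4.4).round(),'side',((proj(s,X)-[140,175])*5).round(),'w',((proj(w,X)-[150,0])*2.4).round())
E
```

```text
-18.122690053230553 [0.60041303 0.07842166] [[0.5, -1.9], [0.3, -0.2], [2.4, 1.3], [-3.2, -0.3], [-0.1, 1.1]]
[array([-95. ,  -9.1]), array([-58.2,  -7.4]), array([-54.8, -48.2]), array([-92.6, -49.5])] [-75.15 -28.55]
vial [-142.02835977   27.54601005] hinge [ 3.37184613 57.5884624 ]
[0.53855769 0.01149755 0.30097633] [-37.96992989 -82.84446336]
(-167, 4) top [141. 506.] side [588. 298.] w [121.  94.]
(-7, 4) top [222. 289.] side [344. 207.] w [406. 290.]
(4, -53) top [304. 290.] side [379. 109.] w [365. 410.]
(162, -62) top [393.  85.] side [171.  28.] w [614. 595.]
(-170, -62) top [230. 536.] side [650. 197.] w [ 29. 213.]
(4, 52) top [158. 241.] side [276. 211.] w [503. 211.]
```

{"op": "arm_command", "data": {"plan": [[[-0.11,1.2,-0.6],0],[[-0.23,2.4,-1.8],0],[[-0.34,3.6,-3.4],0],[[-0.34,3.6,-5.0],0],[[-0.34,3.6,-6.4],0]]}}

```text
time: 2.55
position: [0.5296, 0.1026, 0.1399]
tool_rot: [0.562, -0.43, 0.429, -0.562]
ft_force: [0.6, -0.4, -0.2]
grip_width: 0.0871
```

{"op": "arm_command", "data": {"plan": [[[0,0,-0.6],0],[[0,0,-0.6],0],[[0,0,-0.6],0]]}}

```text
time: 2.85
position: [0.531, 0.101, 0.1265]
tool_rot: [-0.561, 0.43, -0.43, 0.561]
ft_force: [0.3, 0.2, -1.1]
grip_width: 0.0869
```

Run:
```python
from h import *
for n in('top','side','wrist'): snap(n,n+'2')
a=cv2.imread('pics/top2.png')[90:225,160:320];b=cv2.imread('pics/side2.png')[150:285,130:290]
cv2.imwrite('pics/c2.png',np.hstack([cv2.resize(i,(480 if k else 480,405),interpolation=cv2.INTER_CUBIC) for k,i in enumerate((a,b))])[:, :][:, ::1].copy()[:600,:960][:, :]) 
x=cv2.imread('pics/c2.png'); cv2.imwrite('pics/c2.png',cv2.resize(x,(800,337)))
o=get_obs(); print(o['time'],o['position'],o['tool_rot'],o['ft_force'])
```

```text
3.0 [0.53198939 0.10043261 0.12760443] [-0.56015182  0.4297023  -0.43155611  0.56155605] [ 0.54452482 -0.38457483 -0.1520551 ]
```

View pics/c2.png

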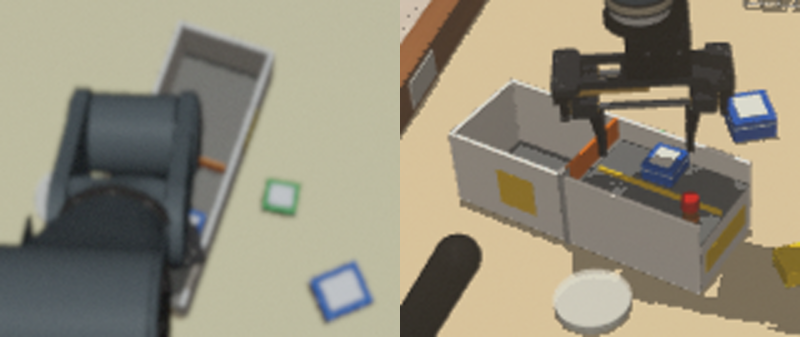

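View pics/wrist2.png

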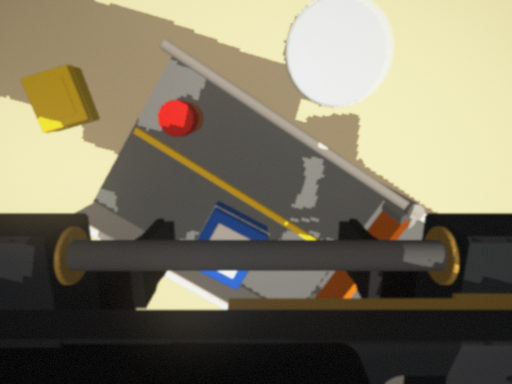

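Run:
```python
from h import *
from fit import kab
w=pickle.load(open('wrist2.pkl','rb'));o0=get_obs()
L=[((-.167,.004),(138,130),.077),((-.170,.062),(163,44),.102),((-.170,-.062),(92,207),.102)]
P=[ray(w,*p,z)[:2] for _,p,z in L]
P.append(ray(w,415,212,.105)[:2]); M=[m for m,_,_ in L]+[(.004,.056)]
th,o,R,r=kab(M,P); print(np.degrees(th),o,(r*1000).round(1).tolist())
B=lambda p:(R.T@(np.array(p)[:2]-o)*1000).round(1)
print('rib pts',B(ray(w,138,130,.077)),B(ray(w,225,185,.077)),B(ray(w,300,230,.077)))
print('box corner backleft top?',B(ray(w,219,203,.094)),B(ray(w,268,236,.094)))
p=o0['position'];d=np.array([np.cos(np.radians(14.9)),np.sin(np.radians(14.9))])
for k in(.051,-.051): print(B(p[:2]+k*d))
```

```text
-17.154571415407666 [0.60586945 0.08319284] [[-2.0, -2.2], [-3.1, -7.1], [9.8, 11.7], [-4.7, -2.3]]
rib pts [-168.3    1.3] [-102.6   -0.2] [-42.2  -0. ]
box corner backleft top? [-100.6   -7.9] [-62.8 -10.2]
[-32.5  21.7]
[-118.9  -32.4]
```

{"op": "arm_command", "data": {"plan": [[[0,0,-0.6],0],[[0,0,-1.2],0],[[0,0,-1.7],0],[[0,0,-1.8],0],[[0,0,-1.8],0]]}}

```text
time: 3.5
position: [0.531, 0.1001, 0.0811]
tool_rot: [0.561, -0.431, 0.431, -0.561]
ft_force: [0.3, 0.4, 0.2]
grip_width: 0.0872
```

```bash
cat > look.py <<'E'
import sys
from h import *
k=sys.argv[1]
snap('side','side'+k)
b=cv2.imread(f'pics/side{k}.png')[150:285,130:290]
cv2.imwrite(f'pics/c{k}.png',cv2.resize(b,None,fx=4,fy=4,interpolation=cv2.INTER_CUBIC))
o=get_obs(); print(o['time'],o['position'],o['ft_force'])
E
python3 look.py 3
```

```text
3.55 [0.53130085 0.10014536 0.08143786] [-0.08954935  0.20682652 -0.58986334]
```

View pics/c3.png

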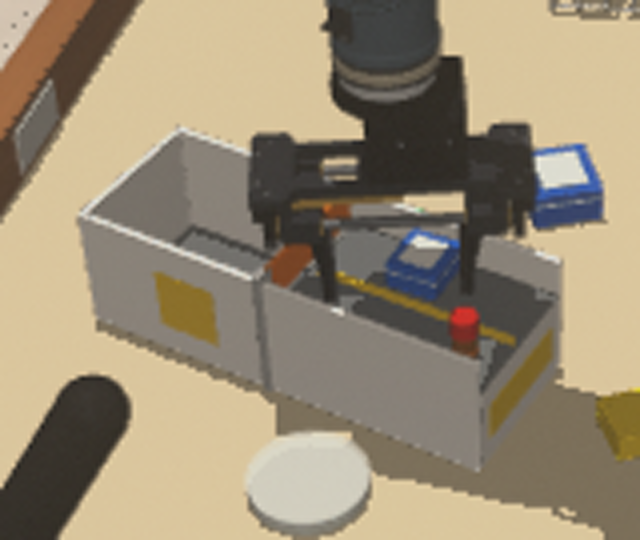

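{"op": "arm_command", "data": {"plan": [[[0.23,-0.07,0],0],[[0.46,-0.14,0],0],[[0.69,-0.21,0],0],[[0.91,-0.28,0],0],[[1.15,-0.35,0],0]]}}

```text
time: 4.05
position: [0.5595, 0.0914, 0.0811]
tool_rot: [0.561, -0.431, 0.43, -0.56]
ft_force: [-1.9, 0.8, 1.6]
grip_width: 0.087
```

```bash
python3 look.py 4
```

```text
4.1 [0.56110584 0.09107314 0.08113475] [ 0.71150966  0.16286593 -0.31864368]
```

View pics/c4.png

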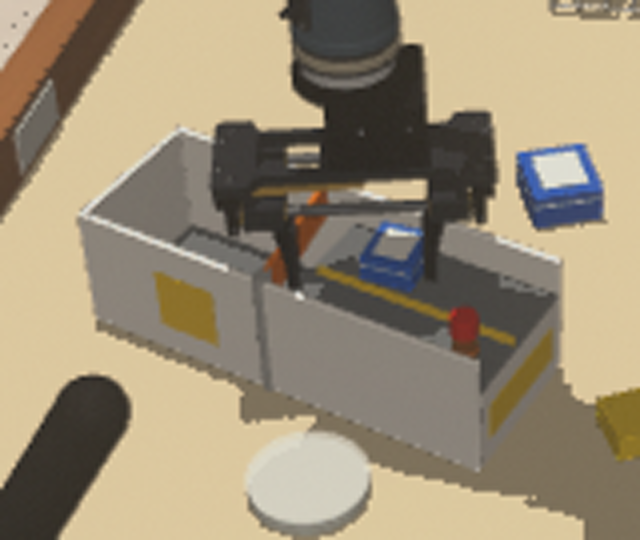

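{"op": "arm_command", "data": {"plan": [[[0.19,-0.06,0],0],[[0.38,-0.12,0],0],[[0.57,-0.18,0],0]]}}

```text
time: 4.4
position: [0.5735, 0.087, 0.0808]
tool_rot: [0.561, -0.431, 0.43, -0.56]
ft_force: [-4.2, 1.0, 1.5]
grip_width: 0.0872
```

```bash
python3 look.py 5
```

```text
4.45 [0.57439072 0.08664516 0.08086497] [-3.13484973  0.26262254  0.92436356]
```

View pics/c5.png

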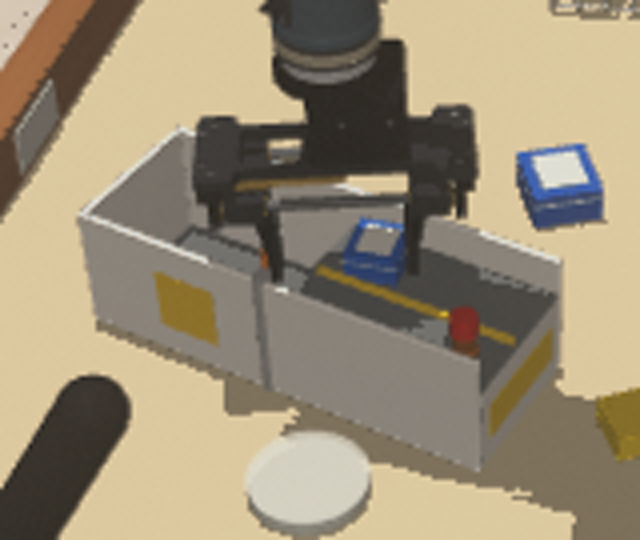

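{"op": "arm_command", "data": {"plan": [[[0.19,-0.06,0],0],[[0.38,-0.12,0],0],[[0.57,-0.18,0],0],[[0.76,-0.24,0],0],[[0.95,-0.3,0],0]]}}

```text
time: 4.95
position: [0.5987, 0.079, 0.0811]
tool_rot: [-0.561, 0.43, -0.431, 0.561]
ft_force: [-2.0, 0.0, -0.4]
grip_width: 0.087
```

```bash
python3 look.py 6; python3 -c "
from h import *
snap('wrist','wrist6');snap('top','top6')"
```

```text
5.0 [0.60013835 0.07872113 0.08128135] [-1.37916995 -0.59827005 -0.40521522]
```

View pics/c6.png

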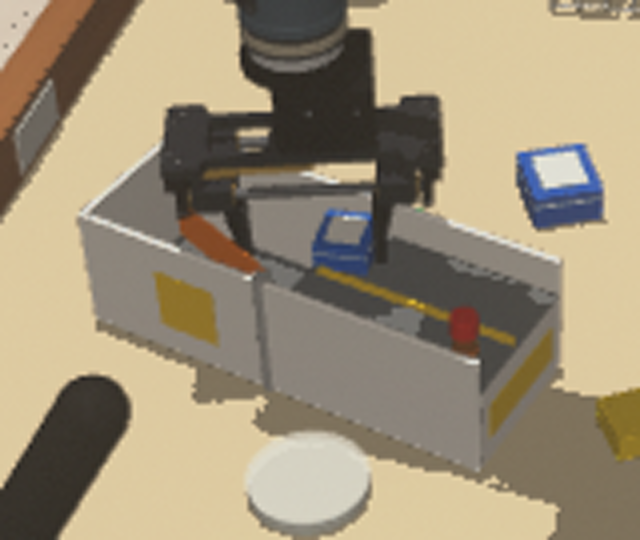

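View pics/wrist6.png

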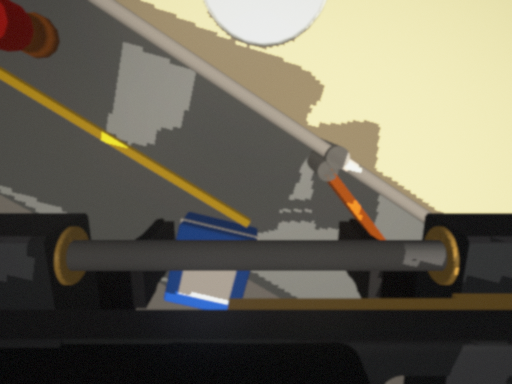

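Run:
```python
from h import *
w=pickle.load(open('wrist6.pkl','rb'))
cv2.imwrite('pics/w6z.png',cv2.resize(cv2.cvtColor(w['pixels'],cv2.COLOR_RGB2BGR)[140:320,130:400],None,fx=2.9,fy=2.9,interpolation=cv2.INTER_CUBIC))
```

```text
(no output)
```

View pics/w6z.png

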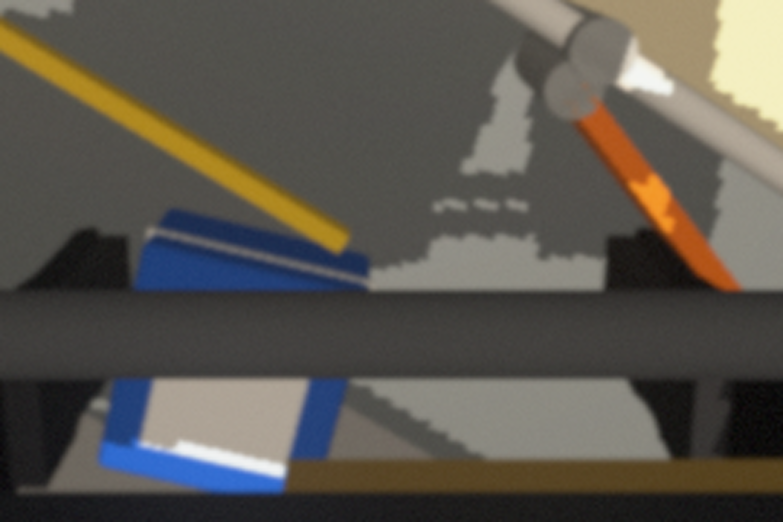

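View pics/top6.png

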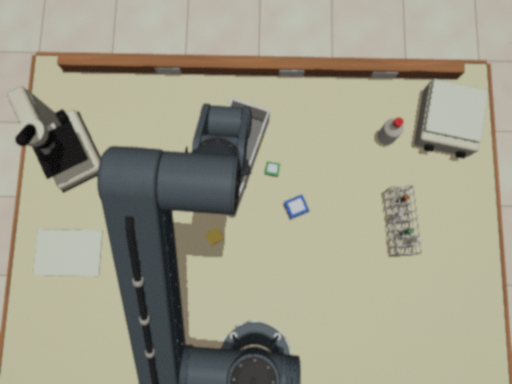

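{"op": "arm_command", "data": {"plan": [[[0.19,-0.06,0],0],[[0.38,-0.12,0],0],[[0.57,-0.18,0],0],[[0.76,-0.24,0],0]]}}

```text
time: 5.5
position: [0.6173, 0.0733, 0.0811]
tool_rot: [-0.561, 0.431, -0.431, 0.561]
ft_force: [-1.3, -0.4, 0.7]
grip_width: 0.087
```

```bash
python3 look.py 7; python3 -c "
from h import *
w=snap('wrist','wrist7')
cv2.imwrite('pics/w7z.png',cv2.resize(cv2.cvtColor(w['pixels'],cv2.COLOR_RGB2BGR)[140:320,130:400],None,fx=2.9,fy=2.9,interpolation=cv2.INTER_CUBIC))"
```

```text
5.55 [0.61859826 0.07296917 0.08124622] [-0.1264486  -1.13396964 -0.2077433 ]
```

View pics/c7.png

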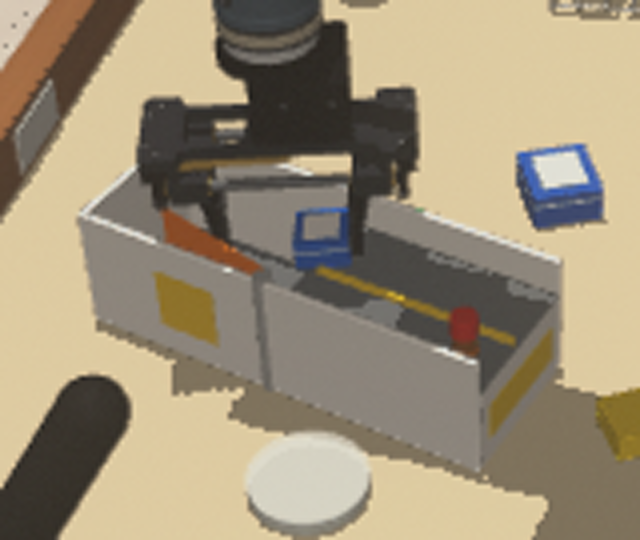

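View pics/w7z.png

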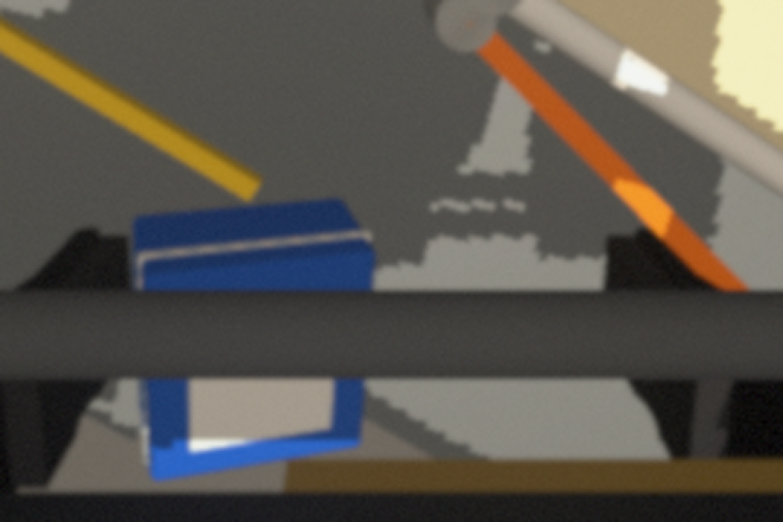

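Run:
```python
from h import *
w=pickle.load(open('wrist7.pkl','rb'))
zp=lambda a,b:((a+.5)/2.9-.5+130,(b+.5)/2.9-.5+140)
a=np.radians(-17.5);R=np.array([[np.cos(a),-np.sin(a)],[np.sin(a),np.cos(a)]])
r0=ray(w,*zp(252,190),.077)[:2]; o=r0-R@np.array([-.007,.004]); print('origin',o)
B=lambda p:((R.T@(p[:2]-o))*1000).round(1)
for n,p,z in(('backL bot',(134,218),.072),('frontL bot',(340,200),.072),('frontL lid',(372,235),.088),('backL lid',(138,260),.088),('frontR top',(360,447),.094),('backR top',(152,482),.094),('hinge',(465,22),.105),('rib0',(0,35),.077)): print(n,B(ray(w,*zp(*p),z)))
p=get_obs()['position'][:2];d=np.array([np.cos(np.radians(14.9)),np.sin(np.radians(14.9))])
print('F',B(p+.051*d),'B',B(p-.051*d))
```

```text
origin [0.59976761 0.07916619]
backL bot [-22.8 -14.3]
frontL bot [8.3 9.6]
frontL lid [14.1 11.6]
backL lid [-17.8 -14.1]
frontR top [ 32.3 -21. ]
backR top [  4.7 -46.7]
hinge [ 4.7 51.2]
rib0 [-58.8   4.7]
F [62.7 27.1] B [-23.5 -27.6]
```

{"op": "arm_command", "data": {"plan": [[[0.15,-0.05,0],0],[[0.3,-0.1,0],0],[[0.45,-0.14,0],0],[[0.45,-0.14,0],0]]}}

```text
time: 6.0
position: [0.629, 0.0697, 0.0812]
tool_rot: [-0.56, 0.43, -0.431, 0.561]
ft_force: [-0.1, -1.1, -0.1]
grip_width: 0.0871
```

```bash
python3 look.py 8; python3 -c "
from h import *
w=snap('wrist','wrist8')
cv2.imwrite('pics/w8z.png',cv2.resize(cv2.cvtColor(w['pixels'],cv2.COLOR_RGB2BGR)[140:320,130:400],None,fx=2.9,fy=2.9,interpolation=cv2.INTER_CUBIC))"
```

```text
6.05 [0.6288056  0.06972165 0.08114059] [ 0.28933933 -0.92600833  0.88364441]
```

View pics/c8.png

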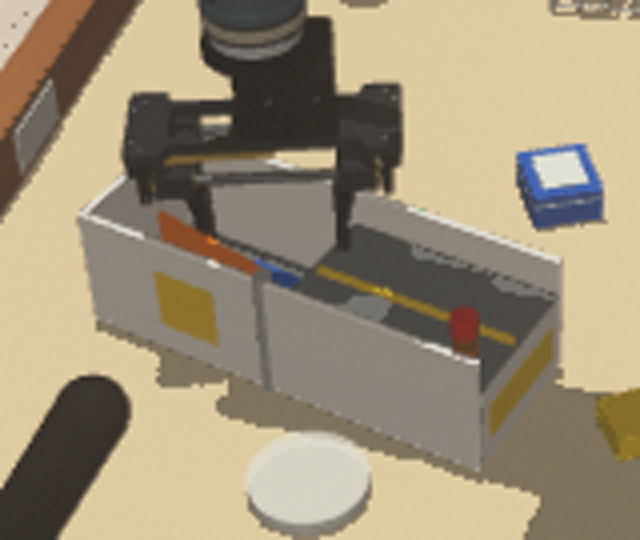

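View pics/w8z.png

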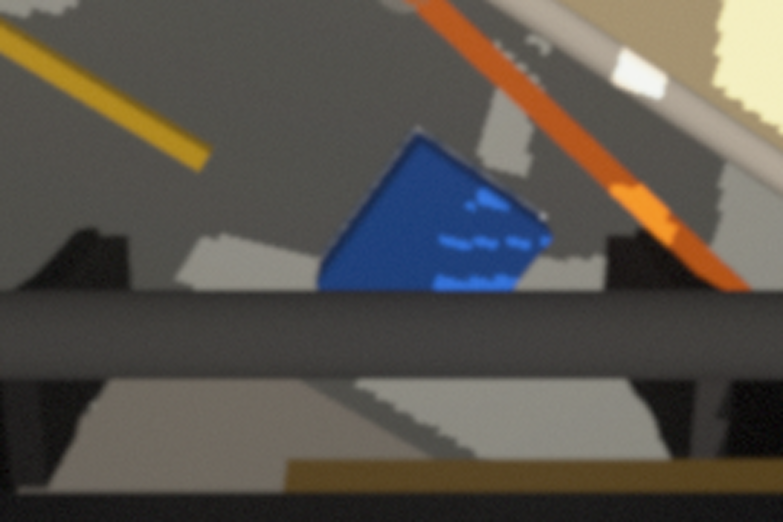

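{"op": "arm_command", "data": {"plan": [[[0,0,0],0],[[0,0,0],0],[[0,0,0],0]]}}

```text
time: 6.4
position: [0.6281, 0.0699, 0.0812]
tool_rot: [-0.561, 0.431, -0.431, 0.561]
ft_force: [0.9, -1.1, -0.1]
grip_width: 0.0871
```

```bash
python3 look.py 9
python3 - <<'E'
from h import *
w=snap('wrist','wrist9')
a=cv2.resize(cv2.cvtColor(w['pixels'],cv2.COLOR_RGB2BGR)[140:320,130:400],(780,520)); cv2.imwrite('pics/w9z.png',a)
an=np.radians(-17.5);R=np.array([[np.cos(an),-np.sin(an)],[np.sin(an),np.cos(an)]]);o=np.array([.5998,.0792])
zp=lambda a,b:((a+.5)/2.9-.5+130,(b+.5)/2.9-.5+140)
for z in(.012,.032,.05,.072):print(z,[((R.T@(ray(w,*zp(*q),z)[:2]-o))*1000).round(0) for q in((415,132),(550,232),(318,270))])
s=pickle.load(open('side9.pkl','rb'))
z=lambda a,b:(a/4+130,b/4+150)
for h in(.032,.05,.072,.08): print(h,((R.T@(ray(s,*z(275,265),h)[:2]-o))*1000).round(0))
E
```

```text
6.45 [0.62802769 0.06991966 0.08113431] [ 0.53079008 -1.24976771 -1.04665338]
0.012 [array([33., 18.]), array([77., 15.]), array([ 32., -26.])]
0.032 [array([30., 22.]), array([70., 19.]), array([ 29., -19.])]
0.05 [array([27., 25.]), array([63., 22.]), array([ 26., -12.])]
0.072 [array([23., 28.]), array([55., 26.]), array([22., -5.])]
0.032 [ 52. -26.]
0.05 [39. -9.]
0.072 [23. 12.]
0.08 [17. 19.]
```

View pics/w9z.png

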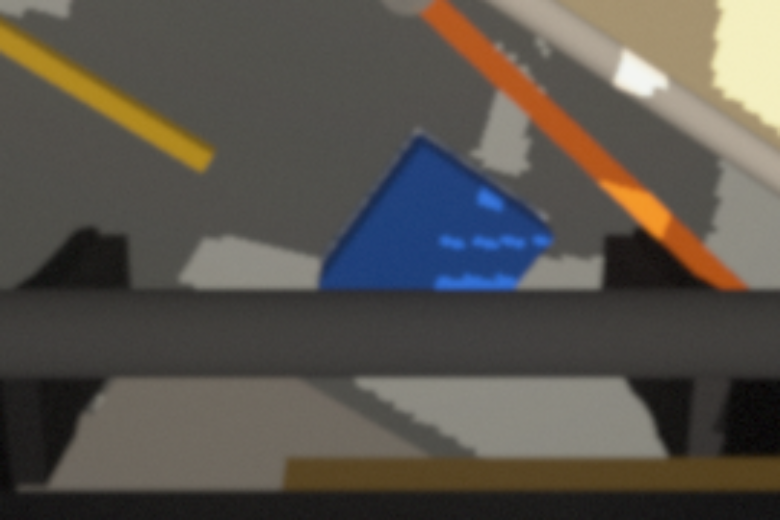

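View pics/c9.png

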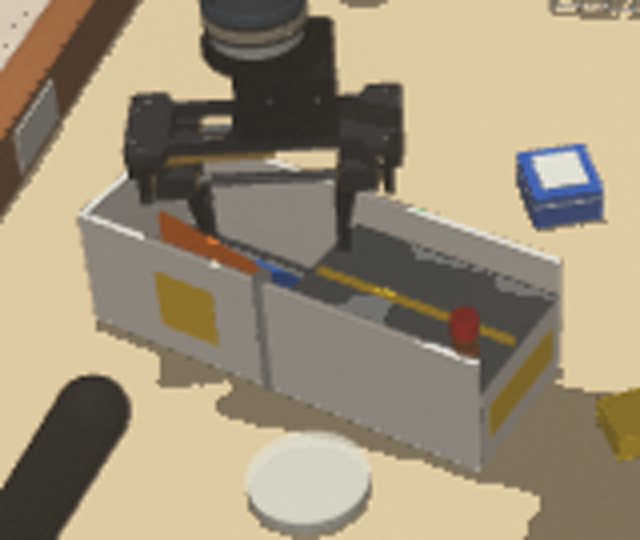

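{"op": "arm_command", "data": {"plan": [[[-0.7,0.22,0],0],[[-1.5,0.47,0],0],[[-2.3,0.72,0],0],[[-3.1,0.97,0],0],[[-3.8,1.18,0],0]]}}

```text
time: 7.0
position: [0.5316, 0.1001, 0.0811]
tool_rot: [0.561, -0.431, 0.43, -0.561]
ft_force: [-0.8, -0.1, 0.4]
grip_width: 0.0871
```

{"op": "arm_command", "data": {"plan": [[[0,0,0],0],[[0,0,1.0],0],[[0,0,2.5],0],[[0,0,4.5],0],[[0,0,6.0],0]]}}

```text
time: 7.5
position: [0.5349, 0.0994, 0.234]
tool_rot: [-0.56, 0.43, -0.432, 0.562]
ft_force: [0.1, -0.6, -0.7]
grip_width: 0.0865
```

{"op": "arm_command", "data": {"plan": [[[0.2,-1.5,1],0],[[0.4,-3,2],0],[[0.4,-3.6,2.5],0],[[0.4,-3.6,2.5],0],[[0.4,-3.6,2.5],0]]}}

```text
time: 8.0
position: [0.5425, 0.01, 0.2928]
tool_rot: [-0.56, 0.432, -0.43, 0.561]
ft_force: [-0.3, -0.5, 0.6]
grip_width: 0.0867
```

```bash
python3 look.py 10
python3 - <<'E'
from h import *
w=snap('wrist','wrist10')
E
```

```text
8.05 [0.54196778 0.01052101 0.29218939] [-0.44820365  0.62913175 -0.43379323]
```

View pics/wrist10.png

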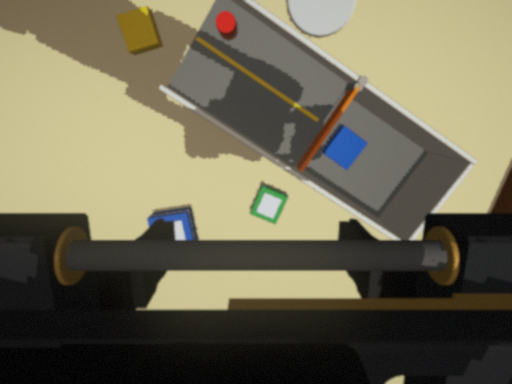

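View pics/side10.png

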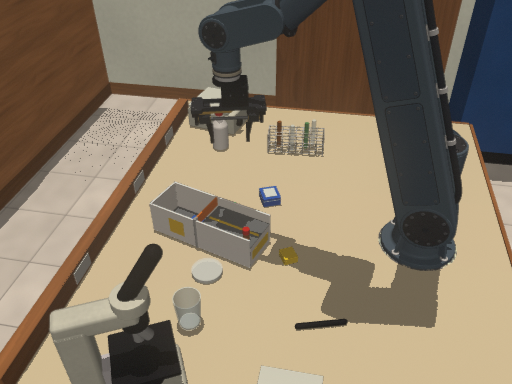

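```bash
python3 -c "
from h import *
print(hand_in())"
```

```text
the job is handed in; nothing more can be done
None
```

The blue box is in the pit, the flap has closed by itself, and the job is handed in at about 8 s of the 37 s allowed. One finger pushed the flap open near its hinge and held it while the other pushed the box along the ledge until it dropped. I then drew back along the ledge and lifted clear.

**Last checks:**
- **Wrist picture:** the flap is shut (pixels about 300–360, 80–170). The box lies flat, upside down, on the pit floor at about (345, 147). The vial, the green box and the larger blue box look to be where they were.
- **Side picture:** nothing on the bench looks moved.
- **Forces:** wrist force readings stayed at about 5 N or less.

**Caveats:**
- **Order of pushes:** the box had moved about 20–25 mm along the ledge before the flap began to open. The fingers do not spread wide enough to reach both the flap and the back of the box at its start position.
- **Box turned:** the box turned about 40° while being pushed, because the finger met it off-centre. Its front corner came up to the end of the rib and probably touched it. No picture shows it against the flap, which was open about 70–75° as the box went past.
- **Bin position:** the different camera views disagreed by up to about 7 mm on where the bin was. I kept clearances accordingly and checked with pictures at each step.

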